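# Open the touch-latch cupboard on the kitchenette shelf

### The arm

A 7-joint arm with a two-finger parallel gripper is mounted at the origin on the work surface. World frame = base frame: x ahead of the robot, y to its left, z up, the work surface at z = 0. Lengths are in mm, angles in rad, forces in N, time in s.
With the tool pointing down it reaches from about 400 to 875 mm from the base axis. Payload 4.4 kg.
Tool frame: the origin (TCP) lies at the very end of the fingers, on their centre line; the grasp point (between the pads) lies 19 mm behind it; y points along the fingers, z is the direction in which the jaws open and shut, and the axes are right-handed (so a half turn about y gives the same grasp; the last joint's range is limited). The gripper opens to 85 mm and grips with 20 to 120 N. Pads are 22 mm wide; open, the fingers measure 114 mm over their backs; the gripper's body (76 mm by 85 mm) begins 54 mm behind the grasp point. The pads swing forward as they close: fully open they stand 13 mm farther back than shut.
Start: joints at [1.232, 0.628, 0.038, 1.517, -0.027, 0.996, -0.02], TCP at [175.156, -625.97, 231.313] pointing down, gripper open.
Joint ranges: [-3.06, 3.06], [-0.37, 2.12], [-1.25, 1.32], [0.18, 2.47], [-1.1, 4.24], [0.23, 1.98], [-2.94, 2.94]. Speed limits (rad/s): [2.57, 2.57, 3.14, 3.14, 3.14, 3.14, 3.14].

### API

Orientations are given as [roll, pitch, yaw] about the fixed x, y, z axes, in that order (R = Rz(yaw) Ry(pitch) Rx(roll)).
In Python, from cell import ctrl, imaging, finish_job gives the robot as it stands.
- The arm moves only by the shell command python3 -m inch 'ROWS'. ROWS is JSON, one flat list of numbers, 7 for each row, row after row: the opening, from 0 (shut) to 1 (fully open), then the shift along the tool's x, y, z in cm, then the turn, a rotation vector about the tool's x, y, z in degrees. A call has 1 to 12 rows; each row is the pose to reach, as a shift and turn from the pose commanded when the call began, along the tool's axes at that moment; what a row does not reach only later rows make up. A row lasts 1/10 s, in which the tool goes at most 50 mm and 8.59 degrees, less where a joint would pass 70% of its speed; a pose out of reach is approached as far as the arm can. A call with a gripper value outside its range is refused whole. The fingers move at their own pace and stop on an object; the grip force is fixed at half the most. Time passes only in rows, so rows that repeat a pose let the fingers close. It gives the time, the measured TCP pose, the force and the opening at its end, in the units of the state.
- ctrl.read_state(): the state, without advancing time (a new reading comes with each control period).
- imaging.get_image(name): name is "scene" or "top" or "wrist"; returns a dict with "img" (480x640x3 uint8, red, green, blue), "fx", "fy", "cx", "cy" (pixels), "dist" ([k1, k2, p1, p2, k3] as OpenCV has them; the pictures are not rectified), "R" (3x3) and "t" (3): a world point X has camera coordinates R X + t. Camera axes: x right, y down, z forward; pixel columns grow to the right and rows downward; lengths in mm; the calibration is good to about 2 mm. A picture is of the moment at which its call begins. There is no depth.
- finish_job(): hands the job in, once; it reports no verdict.
The state is a dict: "clock": time; "qpos": joint angles; "qd": joint speeds; "tau": joint torques, N m; "eef_pos": TCP position; "tool_rot": TCP orientation; "force": force on the tool from outside, world axes, zero at the start; "torque": the same for the moment, N m; "width": finger opening in mm.
Only numpy, scipy, OpenCV 4.12 (cv2) and the standard library are available. Lean on these libraries where they do the work, as an engineer would, in place of code of your own. Each camera call takes 0.05 s, during which the arm holds its last target.

### The job

Open the little handleless cupboard wide: slide whichever of the blue dish and the clear pacifier case stands in its door's way aside along the shelf without lifting it, press the door in near its free edge until the touch latch lets go and the door springs ajar, then push it from behind with the fingers until it stands about square to the cupboard. The door must not touch the dish or the case, and everything that is not in the way stays where it is.

Things in the scene. Friction and masses are not known exactly. Their poses are not given: they have to be found in the camera images.
- cupboard: Plain grey melamine cupboard fixed on the shelf right of the robot, 160 deep (own x), 200 wide (own y), 190 high, a wooden door over its whole front. Origin: centre of its underside. Own -x points straight out of the closed door; own +y runs along it from hinges to free edge. The door faces the robot's left and somewhat away from the robot; the hinges are at the end nearer the robot.
- hinge_top (a point): Point on the vertical hinge axis, 190 above the shelf; two steel barrel hinges mark it. Axes as the cupboard's. The door, closed, reaches from 5 to 201 along +y from this axis, is 15 thick with its middle plane through the axis, and spans heights 12 to 188. Seen from above it opens anticlockwise (from +y to -x) and sweeps all within 202 of the axis.
- door_hinge (a joint): Door angle, rad. 0 closed, latched, 5 mm off the cupboard; negative pressed in, stop at -0.03. The catch frees at about -0.018 (3 mm at the free edge, about 5 N there; 8 N is ample). Let go, the door is sprung ajar to about 0.35 (20 degrees, about 65 mm at the edge) and stays. It then swings against slight friction (under 1 N), stays where left, stop at 1.75. It does not latch again; latched, it cannot be pulled open.
- door: The door panel; origin on the hinge axis at shelf height; it turns with the door (own y along the door to the free edge, own -x out of its outer face). A small steel keeper sticks 29 out of its inner face, 148 to 178 from the hinge axis, at heights 33 to 52 only. Behind the ajar door, above 60, nothing but empty space up to the cupboard's front.
- press_spot (a point): A good place to press: on the outer face of the door, 170 from the hinge axis and 150 above the shelf; it moves with the door. Pressing goes along the cupboard's own +x. The outer face is plain and unmarked.
- dish_mid (a point): Centre of the loose blue ceramic dish, half-way up: round, open on top, 92 across at the rim, 72 at the foot, 28 high, about 160 g. Either it or the case stands in front of the door within the door's swing, the other one outside it.
- case_mid (a point): Centre of the loose transparent pacifier case, half-way up: rounded box 64 by 64, 43 high, about 80 g, white seam band and clasp. Its own axes are square to its sides.
- spoon: Bamboo spoon lying flat on the shelf to the left, 200 long along its own x. Leave it alone.
- mug: White mug, 80 across, 88 high, standing beyond the free edge of the door, outside the swing. Leave it alone.
- tin: Aluminium tin, 90 across, 120 high, at the far left beside the warmer. Leave it alone. Between it and the mug, on the shelf's far edge, a fixed steel clamp holder grips an empty bottle (top at 187), not used.
- teat_ring: White screw ring with a teat, 48 across, 46 high, standing out in front of the door's free edge, just outside the swing. Leave it alone.
- warmer: Mint-green bottle warmer, 136 across, 125 high, fixed at the left of the shelf. Not used.
Mind the look-alikes: they are no part of the job. What is shaped like the part that bears dish_mid but purple is not meant.

How it is judged:
By the outcome, as a careful person would: the job done as asked, in the order asked, and still so for the second after the job is handed in, with the robot touching nothing.
It also fails if it takes over 58 s, if anything falls off the work surface, if the arm or the gripper's body presses on something with over 40 N, if the wrist force passes 120 N, or if a joint passes its speed limit or range.

## Working session

There is one attempt and no reset: what is moved stays moved. The work goes in short steps, Python scripts to look and compute and a shell command to move; the robot and the scene stay as the last step left them, time stands still between calls to the robot, and variables do not carry over. Pictures are saved under pics/ and viewed, and the job is handed in when it is done.

```bash
ls; mkdir -p pics; python3 - <<'E'
from cell import ctrl, imaging
import cv2
s=ctrl.read_state()
for k in s: print(k,s[k])
for n in ("scene","top","wrist"):
    d=imaging.get_image(n); cv2.imwrite(f"pics/{n}0.png",d["img"][:,:,::-1]); print(n,d["fx"],d["dist"],d["R"],d["t"])
    import pickle; pickle.dump(d,open(f"{n}0.pkl","wb"))
E
```

```text
pics
clock 0.0
qpos [ 1.23221901  0.6293459   0.0384538   1.51836777 -0.0269698   0.99630859
 -0.01999531]
qd [ 1.25085375e-03  9.31540228e-05  1.25830596e-03 -8.22149221e-04
 -5.74517749e-04  2.02151021e-03  1.59584018e-04]
tau [ 6.29326018e-05 -5.63419175e+01  1.22631177e+00 -1.93451160e+01
  1.09681534e-02  1.03109048e-02  2.19728065e-06]
eef_pos [ 174.95785197 -625.35840421  230.38954552]
tool_rot [-1.57270679e+00 -5.75959187e-05 -2.86880374e+00]
force [ 0.03854811  0.27179657 -0.54162815]
torque [-0.00190028 -0.02115721 -0.04952165]
width 85.35138940090417
scene 491.5490755462334 [-0.12532918  0.          0.          0.          0.        ] [[ 0.10818975  0.99406505 -0.01138625]
 [ 0.64636237 -0.0790402  -0.75892578]
 [-0.75532157  0.07474835 -0.65107758]] [ -80.16661392 -244.67921649 1481.82725647]
top 603.815768652269 [-0.09688618  0.          0.          0.          0.        ] [[ 1.05464741e-01 -9.94422967e-01 -3.89651218e-04]
 [-9.73264083e-01 -1.03140294e-01 -2.05229393e-01]
 [ 2.04044633e-01  2.20236983e-02 -9.78713822e-01]] [ -14.13738729  568.32234457 1388.70663684]
wrist 382.9479913464786 [0.00308351 0.         0.         0.         0.        ] [[ 2.68756159e-01 -9.63208202e-01 -2.93250954e-04]
 [-9.24826044e-01 -2.58131762e-01  2.79400755e-01]
 [-2.69196796e-01 -7.48194677e-02 -9.60174532e-01]] [-650.49122683  -36.05505168  378.1600328 ]
```

View pics/scene0.png

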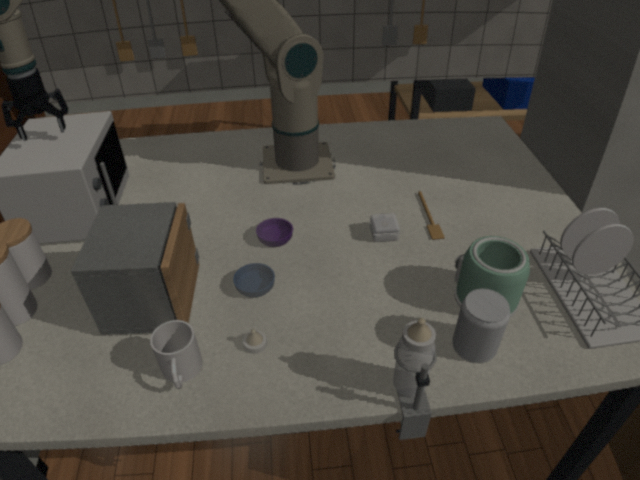

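View pics/top0.png

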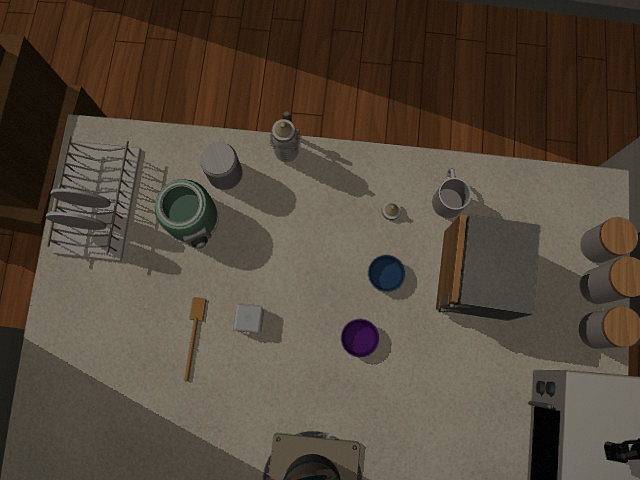

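View pics/wrist0.png

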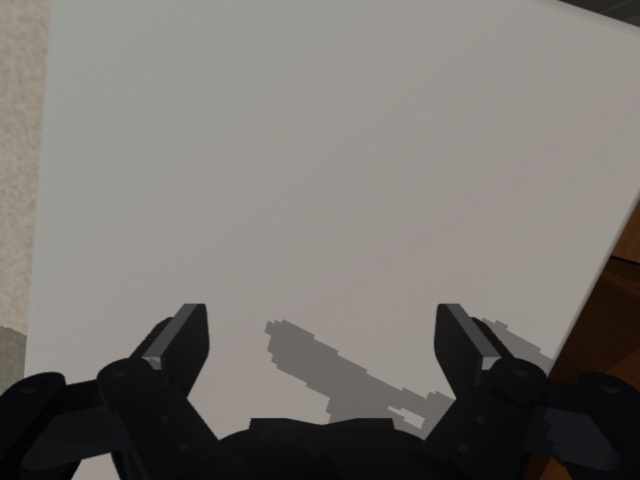

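The scene and top views agree. The blue dish, at top px (387,273), stands in front of the wooden door (px ~(452,262)). The case at (248,318) is well clear, the purple look-alike is at (360,338), the ring at (391,211) and the mug at (452,196). Next I'll measure.

```bash
cat > h.py <<'E'
import numpy as np, cv2, pickle
from cell import ctrl, imaging
def K(d): return np.array([[d["fx"],0,d["cx"]],[0,d["fy"],d["cy"]],[0,0,1.]])
def ray(d,uv):
    n=cv2.undistortPoints(np.array([[uv]],float),K(d),np.array(d["dist"]))[0,0]
    R=np.array(d["R"]);t=np.array(d["t"])
    return -R.T@t, R.T@np.array([n[0],n[1],1])
def onz(d,uv,z):
    c,r=ray(d,uv); return c+r*(z-c[2])/r[2]
def proj(d,X):
    rv=cv2.Rodrigues(np.array(d["R"]))[0]
    return cv2.projectPoints(np.array(X,float).reshape(-1,3),rv,np.array(d["t"]),K(d),np.array(d["dist"]))[0][:,0]
def grab(n,tag):
    d=imaging.get_image(n); cv2.imwrite(f"pics/{n}{tag}.png",d["img"][:,:,::-1]); pickle.dump(d,open(f"{n}{tag}.pkl","wb")); return d
def load(n,tag): return pickle.load(open(f"{n}{tag}.pkl","rb"))
def rot(rpy):
    from scipy.spatial.transform import Rotation as Ro
    return Ro.from_euler('xyz',rpy).as_matrix()
E
python3 - <<'E'
from h import *
d=load("top",0); im=d["img"]
c=im[190:345,420:560,::-1]; cv2.imwrite("pics/crop_top.png",cv2.resize(c,None,fx=5,fy=5,interpolation=cv2.INTER_CUBIC)[:600*1,:] if 0 else cv2.resize(c,(560,600)[0:2] if 0 else (540,598),interpolation=cv2.INTER_CUBIC))
hsv=cv2.cvtColor(im,cv2.COLOR_RGB2HSV)
for n,lo,hi in (("blue",(95,90,30),(118,255,255)),("purple",(125,90,30),(160,255,255)),("wood",(8,110,60),(20,255,255))):
    m=cv2.inRange(hsv,lo,hi); m[:150]=0;m[:,560:]=0
    cs,_=cv2.findContours(m,0,1); cs=[k for k in cs if cv2.contourArea(k)>100]
    for k in cs: print(n,cv2.contourArea(k),cv2.fitEllipse(k),[x for x in cv2.boundingRect(k)], onz(d,cv2.fitEllipse(k)[0],28).round(1))
for n,uv,z in (("ring",(391,210),20),("mug",(451,196),88),("case",(248,318),43)): print(n,onz(d,uv,z).round(1))
E
```

```text
blue 989.0 ((386.32720947265625, 272.87371826171875), (35.115150451660156, 35.91700744628906), 131.6565704345703) [369, 255, 36, 37] [ 507.5 -126.9   28. ]
purple 1073.5 ((359.5743713378906, 337.601806640625), (36.78776931762695, 37.211097717285156), 154.309814453125) [341, 319, 38, 38] [345.9 -76.8  28. ]
wood 381.5 ((194.08468627929688, 331.292724609375), (14.165311813354492, 80.3486099243164), 8.206531524658203) [185, 298, 21, 83] [318.3 317.3  28. ]
wood 1644.0 ((15.898022651672363, 296.0636901855469), (31.083045959472656, 72.96824645996094), 8.216525077819824) [0, 264, 35, 65] [351.9 772.7  28. ]
wood 1572.0 ((451.6761779785156, 259.791015625), (22.49601936340332, 97.7630844116211), 7.357681751251221) [437, 214, 30, 92] [ 556.3 -283.7   28. ]
wood 232.5 ((531.7883911132812, 154.18772888183594), (9.271710395812988, 37.22305679321289), 93.635986328125) [515, 150, 30, 11] [ 852.  -474.6   28. ]
wood 125.5 ((503.14923095703125, 152.49734497070312), (5.343006134033203, 40.027645111083984), 93.25357055664062) [483, 150, 31, 7] [ 848. -400.   28.]
ring [ 667.8 -126.3   20. ]
mug [ 699.3 -260.5   88. ]
case [362.9 191.   43. ]
```

View pics/crop_top.png

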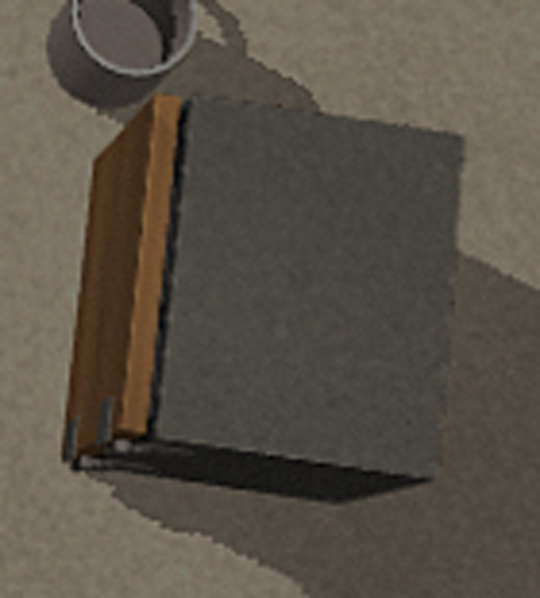

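```bash
python3 - <<'E'
from h import *
d=load("top",0)
g=lambda u,v:(420+u/3.857-.37,190+v/3.857-.37)
P={k:onz(d,g(*uv),z)[:2] for k,uv,z in (("of",(155,97),188),("if",(183,99),188),("on",(116,433),188),("in",(147,437),188),("cff",(189,98),190),("cfn",(157,438),190),("crf",(464,135),190),("crn",(433,480),190))}
for k,v in P.items(): print(k,v.round(1))
for a,b in (("on","of"),("in","if"),("cfn","cff"),("crn","crf"),("cff","crf"),("cfn","crn")):
    e=P[b]-P[a]; print(a,b,np.linalg.norm(e).round(1),np.degrees(np.arctan2(e[1],e[0])).round(2))
# fit cupboard rect 160x200 to the four corners: procrustes
M=np.array([[-80,100],[-80,-100],[80,100],[80,-100.]]);W=np.array([P[k] for k in("cff","cfn","crf","crn")])
mc=W.mean(0);U,S,V=np.linalg.svd(M.T@(W-mc));R=(U@V).T
print("center",mc,"yaw",np.degrees(np.arctan2(R[1,0],R[0,0])),(M@R.T+mc-W).round(1))
# scene check
s=load("scene",0)
c=s["img"][190:340,70:210,::-1]; cv2.imwrite("pics/crop_scene.png",cv2.resize(c,(560,600),interpolation=cv2.INTER_CUBIC))
# hinge: door near edge centre minus 5, from front
ex=R[:,0];ey=R[:,1]
dm=np.array([P[k] for k in("of","if","on","in")])
q=(dm-mc)@R; print("door corners in cupboard frame",q.round(1))
h=mc+R@np.array([-80-5-7.5,-100]); print("ex",ex,"ey",ey,"hinge guess(y=-100)",h)
hsv=cv2.cvtColor(s["img"],cv2.COLOR_RGB2HSV)
E
```

```text
of [ 627.5 -262.8]
if [ 628.1 -279. ]
on [ 432.8 -252.3]
in [ 432.3 -269.8]
cff [ 628.5 -282. ]
cfn [ 432.1 -274.9]
crf [ 623.9 -442.7]
crn [ 424.1 -431.6]
on of 195.0 -3.08
in if 195.9 -2.7
cfn cff 196.5 -2.05
crn crf 200.0 -3.18
cff crf 160.8 -91.64
cfn crn 156.8 -92.91
center [ 527.15193529 -357.78833463] yaw -92.48176553221688 [[ 2.  -0.2]
 [-1.4  1.4]
 [-0.3  0.6]
 [-0.4 -1.8]]
door corners in cupboard frame [[ -99.3   96.2]
 [ -83.1   97.4]
 [-101.3  -98.8]
 [ -83.8  -98.5]]
ex [-0.04330144 -0.99906205] ey [ 0.99906205 -0.04330144] hinge guess(y=-100) [ 431.25111288 -261.04495108]
```

View pics/crop_scene.png

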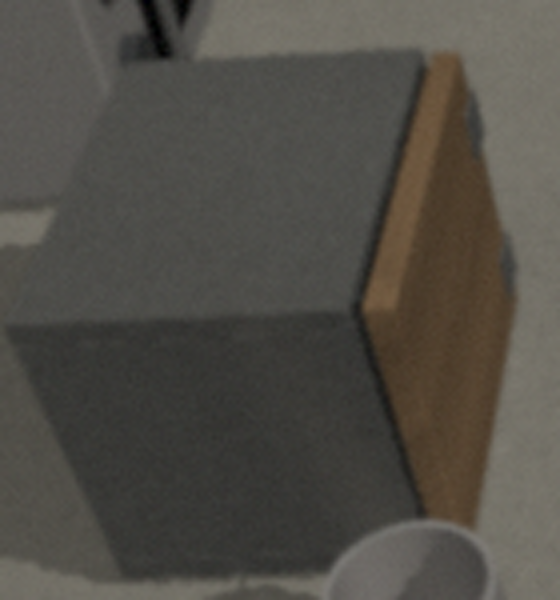

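```bash
python3 - <<'E'
from h import *
s=load("scene",0)
for uv,z in (((398,308),188),((360,308),188),((459,55),188),((428,55),188),((10,325),190),((358,305),190),((420,50),190),((125,65),190)):
    print(uv,onz(s,(70+uv[0]/4-.4,190+uv[1]/4-.4),z).round(1))
hsv=cv2.cvtColor(s["img"],cv2.COLOR_RGB2HSV)
for n,lo,hi in (("blue",(95,60,30),(120,255,255)),):
    m=cv2.inRange(hsv,lo,hi); m[:240]=0
    for k in cv2.findContours(m,0,1)[0]:
        if cv2.contourArea(k)>100: print(n,cv2.boundingRect(k),cv2.fitEllipse(k)[0],onz(s,cv2.fitEllipse(k)[0],24).round(1))
for u in ((170,333),(254,340)): print(onz(s,u,(88,20)[u[0]>200]).round(1))
a=np.radians(-92.65);R=np.array([[np.cos(a),-np.sin(a)],[np.sin(a),np.cos(a)]])
H=np.array([428.,-261.5]);print(R)
for n,p in (("dish",(507.5,-126.9)),("ring",(667.8,-126.3)),("mug",(699.3,-260.5)),("purple",(345.9,-76.8)),("case",(363,191))):
    q=R.T@(np.array(p)-H); print(n,q.round(1),np.linalg.norm(q).round(1))
E
```

```text
(398, 308) [ 630.2 -263.5  188. ]
(360, 308) [ 628.2 -280.8  188. ]
(459, 55) [ 438.3 -256.9  188. ]
(428, 55) [ 436.1 -273.3  188. ]
(10, 325) [ 623.4 -442.   190. ]
(358, 305) [ 628.3 -281.3  190. ]
(420, 50) [ 433.9 -277.4  190. ]
(125, 65) [ 425.3 -435.7  190. ]
[ 698.8 -275.6   88. ]
[ 675.9 -129.9   20. ]
[[-0.04623474  0.9989306 ]
 [-0.9989306  -0.04623474]]
dish [-138.1   73.2] 156.3
ring [-146.1  233.3] 275.3
mug [-13.5 271. ] 271.3
purple [-180.7  -90.6] 202.1
case [-449.   -85.9] 457.1
```

```bash
cat >> h.py <<'E'
from scipy.spatial.transform import Rotation as Ro
def plan(p,zdeg=None):
    """shift (cm, tool axes) and turn to bring TCP to p, pointing down with tool z at heading zdeg"""
    s=ctrl.read_state(); T=rot(s["tool_rot"]); sh=T.T@(np.array(p)-s["eef_pos"])/10
    if zdeg is None: rv=np.zeros(3)
    else:
        a=np.radians(zdeg); z=np.array([np.cos(a),np.sin(a),0]);y=np.array([0,0,-1.]);G=np.c_[np.cross(y,z),y,z]
        rv=Ro.from_matrix(T.T@G).as_rotvec(degrees=True)
    print("shift",sh.round(2),"turn",rv.round(1))
def st():
    s=ctrl.read_state(); T=rot(s["tool_rot"]); print(s["clock"],s["eef_pos"].round(1),"F",s["force"].round(1),"w",round(s["width"],1),"zhead",np.degrees(np.arctan2(T[1,2],T[0,2])).round(2),"q",s["qpos"].round(2))
E
python3 - <<'E'
from h import *
w=load("wrist",0);c=-np.array(w["R"]).T@np.array(w["t"])
s=ctrl.read_state();T=rot(s["tool_rot"]);print(c,"cam in tool",T.T@(c-s["eef_pos"]))
plan((507,-196,300),-2.65); plan((507,-196,300),177.35)
im=load("top",0)["img"][225:325,330:430,::-1];cv2.imwrite("pics/dish.png",cv2.resize(im,(600,600),interpolation=cv2.INTER_CUBIC))
E
```

```text
[ 243.27834219 -607.57170685  372.98268404] cam in tool [ -70.55040175 -142.35688985    0.91264773]
shift [-43.54  -6.89 -32.43] turn [  0.1 -71.7  -0.1]
shift [-43.54  -6.89 -32.43] turn [1.000e-01 1.083e+02 1.000e-01]
```

View pics/dish.png

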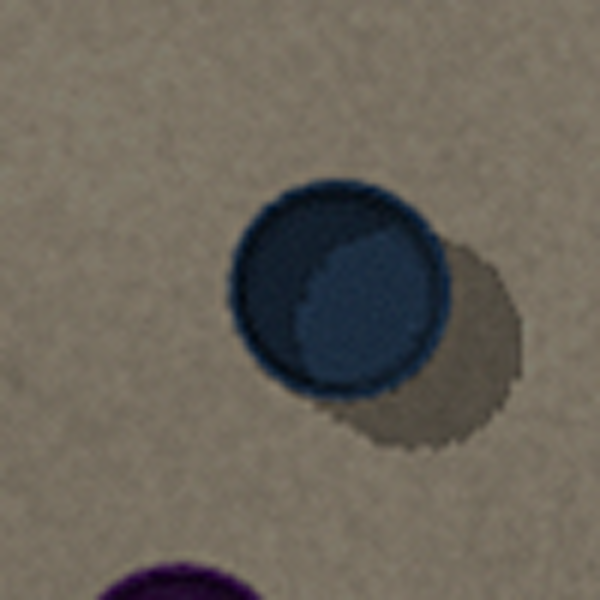

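The dish rim is centred at px (386,273), which puts it at about (507,-127), 156 mm from the hinge axis, so it is inside the swing. First I'll fly above the gap between the dish and the door.

```bash
python3 -m inch '[0.45,0,-5,0,0,0,0, 0.45,0,-7,0,0,0,0, 0.45,-43.5,-7,-32.4,0,-71.7,0, 0.45,-43.5,-7,-32.4,0,-71.7,0, 0.45,-43.5,-7,-32.4,0,-71.7,0, 0.45,-43.5,-7,-32.4,0,-71.7,0, 0.45,-43.5,-7,-32.4,0,-71.7,0, 0.45,-43.5,-7,-32.4,0,-71.7,0, 0.45,-43.5,-7,-32.4,0,-71.7,0, 0.45,-43.5,-7,-32.4,0,-71.7,0, 0.45,-43.5,-7,-32.4,0,-71.7,0, 0.45,-43.5,-7,-32.4,0,-71.7,0]'
python3 - <<'E'
from h import *
st(); plan((507,-196,300),-2.65)
E
```

```text
clock: 1.35
eef_pos: [481.5, -228.8, 301.3]
tool_rot: [-1.571, -0.0, -1.617]
force: [0.5, -0.6, -1.4]
width: 38.5
1.35 [ 481.5 -228.8  301.3] F [ 0.5 -0.6 -1.4] w 38.5 zhead -2.63 q [ 0.65  0.4  -0.37  1.74  0.16  1.03  0.18]
shift [-3.39  0.13  2.39] turn [0. 0. 0.]
```

```bash
python3 -m inch '[0.45,-3.4,0.1,2.4,0,0,0, 0.45,-3.4,0.1,2.4,0,0,0, 0.45,-3.4,0.1,2.4,0,0,0]'
python3 - <<'E'
from h import *
st(); plan((507,-196,14)); grab("wrist",1); grab("top",1)
E
```

```text
clock: 1.65
eef_pos: [506.6, -196.4, 300.0]
tool_rot: [-1.572, 0.0, -1.615]
force: [-1.0, -0.9, -0.0]
width: 38.3
1.65 [ 506.6 -196.4  300. ] F [-1.  -0.9 -0. ] w 38.3 zhead -2.52 q [ 0.57  0.42 -0.37  1.72  0.17  1.04  0.1 ]
shift [-0.04 28.6   0.06] turn [0. 0. 0.]
```

View pics/wrist1.png

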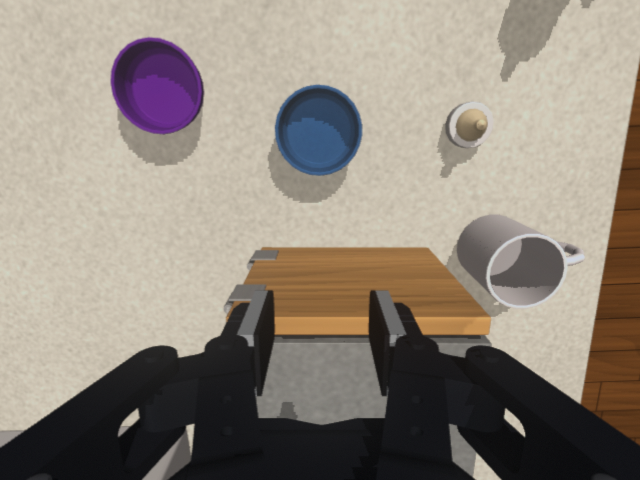

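The wrist view shows the dish at (319,130), the door's top strip at y≈325 from x≈228 to 490, and nothing below the fingers. I'll cross-check positions with it.

```bash
python3 - <<'E'
from h import *
w=load("wrist",1)
print("dish",onz(w,(319,130),26).round(1))
for u in ((488,317),(490,334),(275,318)): print(onz(w,u,188).round(1))
print("ring",onz(w,(471,125),20).round(1),"mug",onz(w,(526,270),88).round(1),"purple",onz(w,(157,86),26).round(1))
E
```

```text
dish [ 507.1 -128.1   26. ]
[ 626.1 -264.9  188. ]
[ 628.6 -279.1  188. ]
[ 469.7 -258.9  188. ]
ring [ 667.6 -130.2   20. ] mug [ 705.2 -269.4   88. ] purple [345.2 -78.1  26. ]
```

```bash
python3 -m inch '[0.45,0,5,0,0,0,0, 0.45,0,10,0,0,0,0, 0.45,0,15,0,0,0,0, 0.45,0,19,0,0,0,0, 0.45,0,22,0,0,0,0, 0.45,0,25,0,0,0,0, 0.45,0,27,0,0,0,0, 0.45,0,28.6,0,0,0,0, 0.45,0,28.6,0,0,0,0]'
python3 - <<'E'
from h import *
st(); grab("wrist",2)
E
```

```text
clock: 2.65
eef_pos: [504.0, -198.9, 12.4]
tool_rot: [-1.575, 0.0, -1.62]
force: [-1.1, -0.8, 0.0]
width: 38.8
2.65 [ 504.  -198.9   12.4] F [-1.1 -0.8  0. ] w 38.8 zhead -2.82 q [ 0.45  0.82 -0.19  1.96  0.37  0.4  -0.08]
```

View pics/wrist2.png

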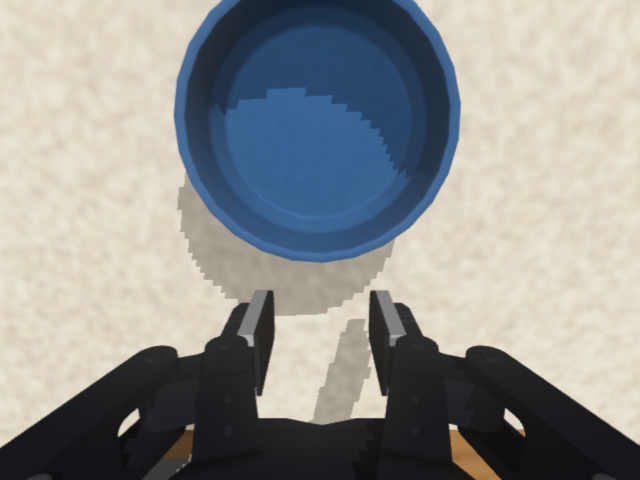

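```bash
python3 -m inch '[0.45,-1,0,0,0,0,0, 0.45,-1.8,0,0,0,0,0, 0.45,-2.6,0,0,0,0,0, 0.45,-3.6,0,0,0,0,0, 0.45,-4.8,0,0,0,0,0, 0.45,-6,0,0,0,0,0, 0.45,-7.2,0,0,0,0,0, 0.45,-8.4,0,0,0,0,0, 0.45,-9.6,0,0,0,0,0, 0.45,-10.8,0,0,0,0,0, 0.45,-12,0,0,0,0,0, 0.45,-13,0,0,0,0,0]'
python3 -m inch '[0.45,-1,0,0,0,0,0, 0.45,-1.8,0,0,0,0,0, 0.45,-2.4,0,0,0,0,0, 0.45,-2.9,0,0,0,0,0, 0.45,-3.2,0,0,0,0,0, 0.45,-3.2,0,0,0,0,0]'
python3 - <<'E'
from h import *
st(); grab("wrist",3); grab("top",3)
E
```

```text
clock: 3.9
eef_pos: [512.5, -66.3, 14.3]
tool_rot: [-1.571, 0.0, -1.617]
force: [-0.2, -1.3, 2.2]
width: 38.0
clock: 4.5
eef_pos: [514.0, -35.1, 14.3]
tool_rot: [-1.571, 0.0, -1.617]
force: [-0.2, -0.3, 0.6]
width: 38.5
4.5 [514.  -35.1  14.3] F [-0.2 -0.3  0.6] w 38.5 zhead -2.64 q [ 0.1   0.8  -0.14  2.04  0.31  0.33 -0.33]
```

View pics/wrist3.png

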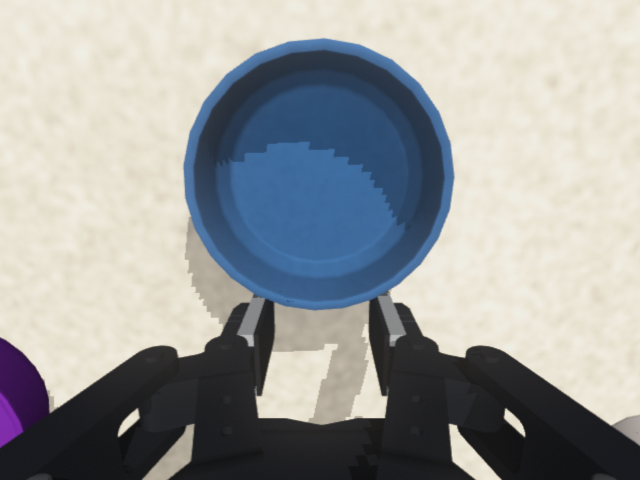

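View pics/top3.png

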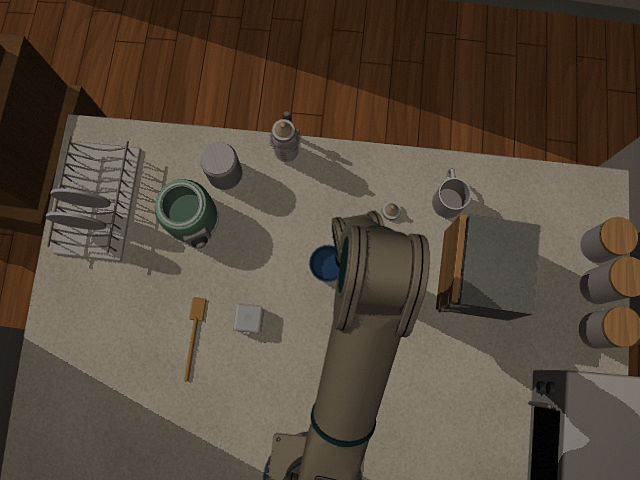

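```bash
python3 - <<'E'
from h import *
w=load("wrist",3); p=onz(w,(319,173),28); print(p, np.hypot(p[0]-428,p[1]+262)-46-202)
t=rot(ctrl.read_state()["tool_rot"]); 
plan((590,-210,210))
E
```

```text
[515.84835957  20.48842927  28.        ] 47.832802358146296
shift [ 17.07 -19.58   8.41] turn [0. 0. 0.]
```

```bash
python3 -m inch '[0.45,1,0,0,0,0,0, 0.45,2,0,0,0,0,0, 0.45,2.5,-3,0,0,0,0, 0.2,2.5,-8,0,0,0,0, 0,2.5,-13,0,0,0,0, 0,5,-17,3,0,0,0, 0,10,-17,6,0,0,0, 0,14,-17,8.4,0,0,0, 0,16.5,-17,8.4,0,0,0, 0,16.5,-17,8.4,0,0,0, 0,16.5,-17,8.4,0,0,0]'
python3 - <<'E'
from h import *
st(); plan((597,-230,140),-2.65);grab("wrist",4)
E
```

```text
clock: 5.7
eef_pos: [589.0, -206.5, 183.8]
tool_rot: [-1.572, 0.0, -1.621]
force: [0.5, 0.5, 0.3]
width: 0.1
5.7 [ 589.  -206.5  183.8] F [0.5 0.5 0.3] w 0.1 zhead -2.88 q [ 0.46  0.66 -0.28  1.64  0.22  0.88  0.04]
shift [2.31 4.37 0.92] turn [ 0.1 -0.2 -0. ]
```

View pics/wrist4.png

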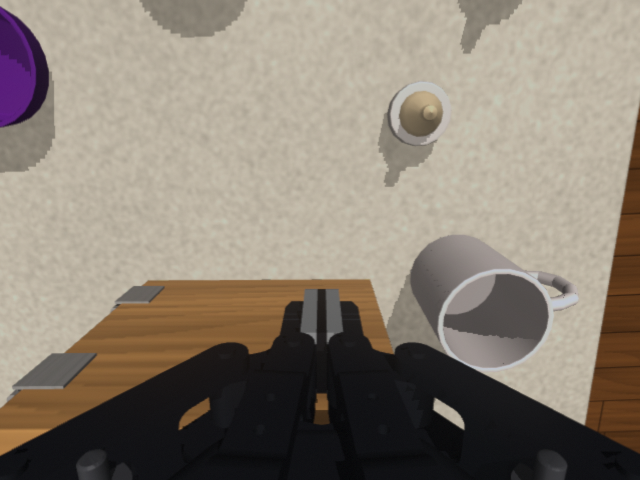

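The fingers are shut and in front of the door near its free edge. The dish is far off at the top, and the ring (420,112) and mug are untouched. Now I'll lower and approach.

```bash
python3 -m inch '[0,0,2,0.9,0,0,0, 0,0,4.4,0.9,0,0,0, 0,1.5,4.4,0.9,0,0,0, 0,2.3,4.4,0.9,0,0,0, 0,2.8,4.4,0.9,0,0,0, 0,2.8,4.4,0.9,0,0,0]'
python3 -m inch '[0,0.3,0,0,0,0,0, 0,0.6,0,0,0,0,0, 0,0.8,0,0,0,0,0, 0,0.8,0,0,0,0,0]'
python3 - <<'E'
from h import *
st(); grab("wrist",5);grab("scene",5)
E
```

```text
clock: 6.35
eef_pos: [598.2, -234.7, 141.6]
tool_rot: [-1.569, -0.001, -1.62]
force: [0.0, 0.5, -0.2]
width: -0.1
clock: 6.75
eef_pos: [597.5, -241.1, 140.4]
tool_rot: [-1.571, -0.0, -1.618]
force: [-0.6, 0.5, 0.7]
width: -0.2
6.75 [ 597.5 -241.1  140.4] F [-0.6  0.5  0.7] w -0.2 zhead -2.69 q [ 0.5   0.73 -0.27  1.61  0.25  0.83  0.08]
```

View pics/wrist5.png

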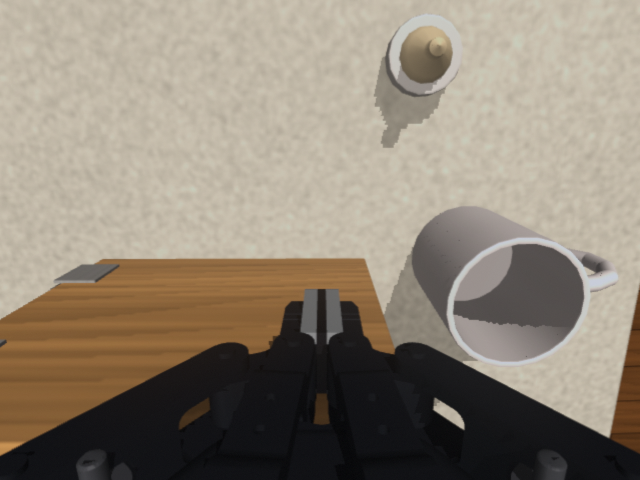

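View pics/scene5.png

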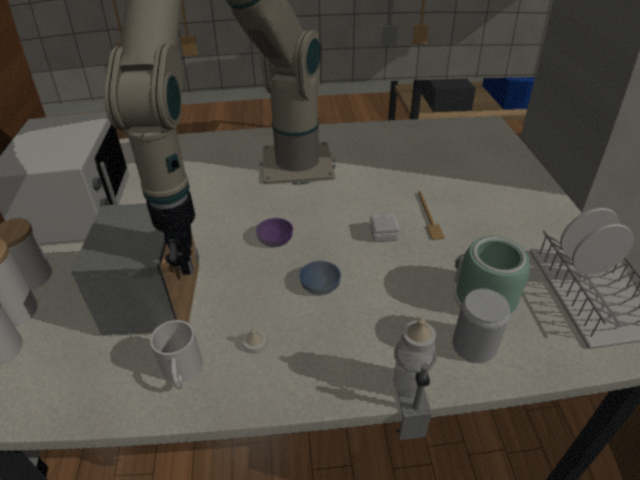

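```bash
python3 -m inch '[0,0.2,0,0,0,0,0, 0,0.4,0,0,0,0,0, 0,0.6,0,0,0,0,0, 0,0.8,0,0,0,0,0, 0,0.8,0,0,0,0,0]'
python3 -m inch '[0,0.1,0,0,0,0,0, 0,0.2,0,0,0,0,0, 0,0.2,0,0,0,0,0]'
python3 -m inch '[0,0.1,0,0,0,0,0, 0,0.2,0,0,0,0,0, 0,0.2,0,0,0,0,0]'
```

```text
clock: 7.35
eef_pos: [597.1, -248.7, 140.3]
tool_rot: [-1.571, 0.0, -1.618]
force: [-0.1, -0.6, 0.5]
width: -0.1
clock: 7.65
eef_pos: [597.1, -250.0, 140.3]
tool_rot: [-1.571, 0.001, -1.617]
force: [0.5, 2.3, -0.4]
width: 0.3
clock: 7.95
eef_pos: [597.1, -252.2, 140.3]
tool_rot: [-1.571, 0.001, -1.617]
force: [0.3, 3.6, 0.6]
width: -0.1
```

Contact at about y=-249.5, and the force is rising. I'll press on gently.

```bash
python3 -m inch '[0,0.1,0,0,0,0,0, 0,0.15,0,0,0,0,0, 0,0.15,0,0,0,0,0]'
python3 -m inch '[0,0.1,0,0,0,0,0, 0,0.1,0,0,0,0,0, 0,0.1,0,0,0,0,0]'
```

```text
clock: 8.25
eef_pos: [597.0, -254.1, 140.3]
tool_rot: [-1.57, 0.0, -1.617]
force: [0.8, 4.9, 0.9]
width: 0.2
clock: 8.55
eef_pos: [597.0, -254.0, 140.3]
tool_rot: [-1.571, 0.001, -1.617]
force: [0.7, 5.5, -0.0]
width: -0.3
```

```bash
python3 -m inch '[0,0.1,0,0,0,0,0, 0,0.1,0,0,0,0,0, 0,0.1,0,0,0,0,0]'
python3 -m inch '[0,-0.8,0,0,0,0,0, 0,-2.5,0,0,0,0,0, 0,-5,0,0,0,0,0, 0,-8,0,0,0,0,0, 0,-11,0,0,0,0,0, 0,-11,0,0,0,0,0, 0,-11,0,0,0,0,0]'
python3 - <<'E'
from h import *
st(); grab("wrist",6);grab("top",6)
E
```

```text
clock: 8.85
eef_pos: [597.0, -254.1, 140.3]
tool_rot: [-1.571, 0.003, -1.616]
force: [-0.4, 8.1, 1.4]
width: -0.1
clock: 9.55
eef_pos: [602.1, -146.0, 140.6]
tool_rot: [-1.57, -0.001, -1.616]
force: [0.1, -0.9, 0.1]
width: -0.2
9.55 [ 602.1 -146.   140.6] F [ 0.1 -0.9  0.1] w -0.2 zhead -2.57 q [ 0.35  0.7  -0.26  1.69  0.24  0.78 -0.07]
```

View pics/wrist6.png

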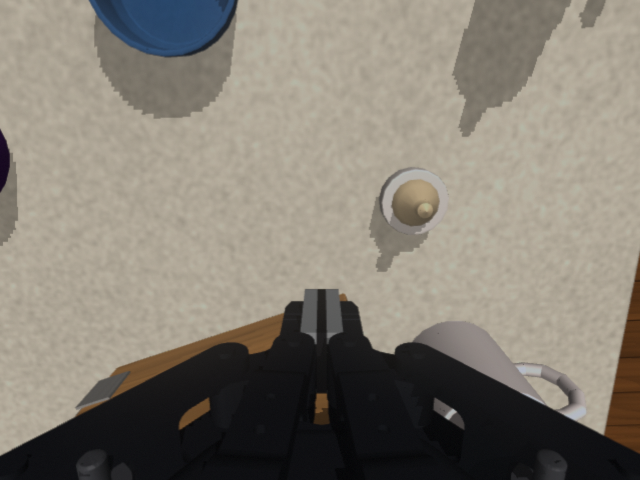

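View pics/top6.png

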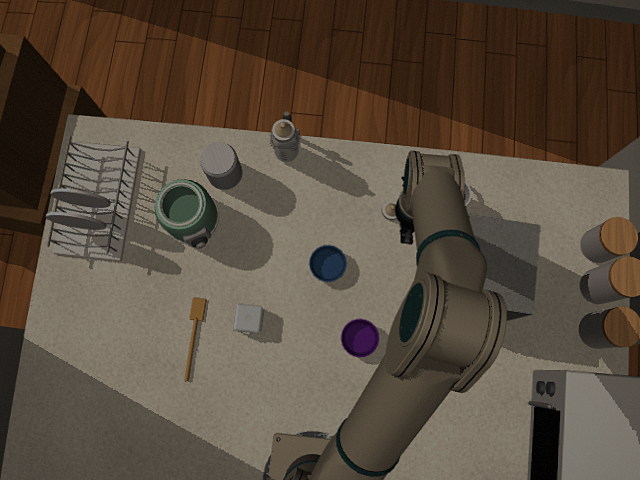

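The door has sprung ajar: in the wrist view its outer face runs obliquely to its free edge at (347,296). The dish stands clear at top px (328,263). I'll raise and measure the angle.

```bash
python3 -m inch '[0,0,-5,0,0,0,0, 0,0,-10,0,0,0,0, 0,0,-14,0,0,0,0, 0,0,-14,0,0,0,0, 0,0,-14,0,0,0,0]'
python3 - <<'E'
from h import *
st(); grab("wrist",7)
E
```

```text
clock: 10.15
eef_pos: [601.9, -148.3, 281.2]
tool_rot: [-1.569, -0.002, -1.62]
force: [0.6, -1.3, -0.7]
width: 0.5
10.15 [ 601.9 -148.3  281.2] F [ 0.6 -1.3 -0.7] w 0.5 zhead -2.82 q [ 0.38  0.55 -0.3   1.54  0.18  1.08 -0.01]
```

View pics/wrist7.png

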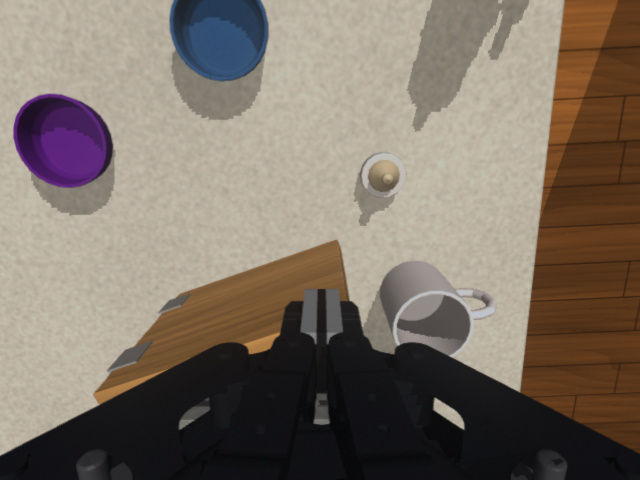

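```bash
python3 - <<'E'
from h import *
w=load("wrist",7); a=onz(w,(97,395),188);b=onz(w,(276,337),188);print(a,b,np.degrees(np.arctan2(*(b-a)[[1,0]])))
c=onz(w,(337,241),12);print("bottom outer corner",c,np.hypot(c[0]-428.5,c[1]+262))
plan((612,-248,281),-2.65)
E
```

```text
[ 433.92826251 -255.94839885  188.        ] [ 567.437049   -215.47143955  188.        ] 16.86616188099055
bottom outer corner [ 617.61862271 -200.71423322   12.        ] 198.80090207889657
shift [ 9.95 -0.12  1.58] turn [ 0.1 -0.1  0.1]
```

```bash
python3 -m inch '[0,5,-0.1,1,0,0,0, 0,10,-0.1,1.6,0,0,0, 0,10,-0.1,1.6,0,0,0, 0,10,-0.1,1.6,0,0,0, 0,10,-0.1,1.6,0,0,0]'
python3 - <<'E'
from h import *
st(); grab("wrist",8)
E
```

```text
clock: 10.7
eef_pos: [612.6, -245.7, 279.8]
tool_rot: [-1.573, 0.002, -1.617]
force: [0.2, 1.1, -0.2]
width: 0.1
10.7 [ 612.6 -245.7  279.8] F [ 0.2  1.1 -0.2] w 0.1 zhead -2.62 q [ 0.51  0.62 -0.29  1.42  0.18  1.14  0.14]
```

View pics/wrist8.png

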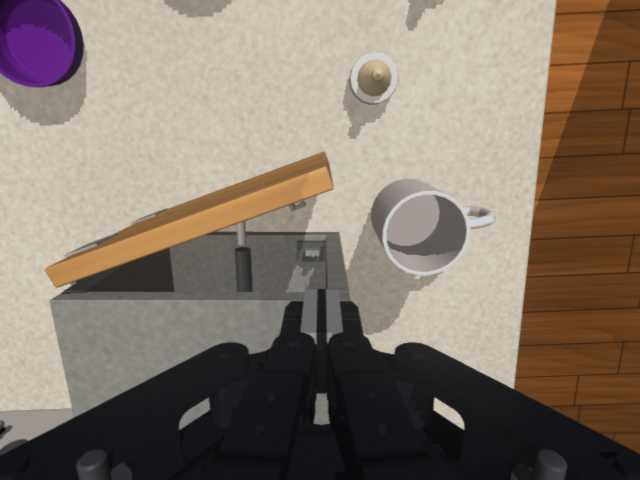

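The view from above shows the open wedge behind the ajar door, with its inner top edge running from (60,285) to (332,188). The fingers will enter clear of both the door and the cupboard.

```bash
python3 -m inch '[0,0.2,4,0,0,0,0, 0,0.2,7,0,0,0,0, 0,0.2,10,0,0,0,0, 0,0.2,12.5,0,0,0,0, 0,0.2,14.5,0,0,0,0, 0,0.2,14.5,0,0,0,0, 0,0.2,14.5,0,0,0,0]'
python3 - <<'E'
from h import *
st(); grab("wrist",9); grab("scene",9)
E
```

```text
clock: 11.45
eef_pos: [613.5, -247.7, 136.6]
tool_rot: [-1.571, 0.001, -1.616]
force: [0.6, 0.4, -0.8]
width: -0.0
11.45 [ 613.5 -247.7  136.6] F [ 0.6  0.4 -0.8] w -0.0 zhead -2.57 q [ 0.49  0.76 -0.26  1.56  0.24  0.85  0.1 ]
```

View pics/wrist9.png

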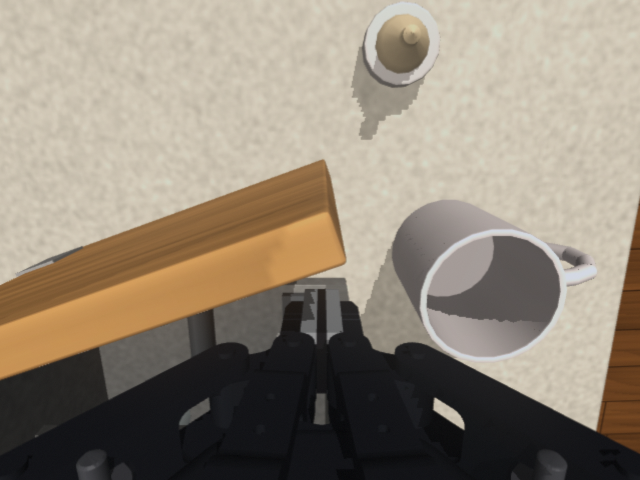

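The fingers are behind the door with gaps on both sides. Next I'll work out waypoints for an arc that turns with the door.

```bash
cat > arc.py <<'E'
from h import *
import sys
H=np.array([428.5,-262.])
def arc(ths,r,d=18.5):
    s=ctrl.read_state(); T=rot(s["tool_rot"]); h0=np.degrees(np.arctan2(T[1,2],T[0,2]))
    for th in ths:
        a=np.radians(th); p=H+r*np.array([np.cos(a),np.sin(a)])+d*np.array([np.sin(a),-np.cos(a)])
        sh=T.T@(np.r_[p,136]-s["eef_pos"])/10
        print(th,p.round(0),"row",sh.round(1),"ty",round(h0-th,1))
E
python3 - <<'E'
from arc import *
arc([13,17,21,25,30,35,40,45,50,55],172)
E
```

```text
13 [ 600. -241.] row [-0.7  0.2 -1.4] ty -15.6
17 [ 598. -229.] row [-1.8  0.2 -1.7] ty -19.6
21 [ 596. -218.] row [-3.   0.2 -2. ] ty -23.6
25 [ 592. -206.] row [-4.1  0.2 -2.4] ty -27.6
30 [ 587. -192.] row [-5.5  0.2 -3. ] ty -32.6
35 [ 580. -178.] row [-6.8  0.2 -3.7] ty -37.6
40 [ 572. -166.] row [-8.1  0.2 -4.6] ty -42.6
45 [ 563. -153.] row [-9.3  0.2 -5.5] ty -47.6
50 [ 553. -142.] row [-10.4   0.2  -6.6] ty -52.6
55 [ 542. -132.] row [-11.3   0.2  -7.7] ty -57.6
```

```bash
python3 -m inch '[0,0,0,-0.7,0,-8,0, 0,-0.5,0,-1.2,0,-15,0, 0,-1.1,0,-1.6,0,-19.6,0, 0,-1.8,0,-1.7,0,-19.6,0, 0,-2.4,0,-1.9,0,-21.6,0, 0,-3,0,-2,0,-23.6,0, 0,-3.6,0,-2.2,0,-25.6,0, 0,-4.1,0,-2.4,0,-27.6,0, 0,-4.8,0,-2.7,0,-30,0, 0,-5.5,0,-3,0,-32.6,0, 0,-5.5,0,-3,0,-32.6,0]'
python3 - <<'E'
from arc import *
st(); grab("wrist",10)
arc([33,36,40,44,48,52,56,60,64,68],172)
E
```

```text
clock: 12.65
eef_pos: [585.2, -190.9, 136.3]
tool_rot: [-1.571, 0.001, -1.045]
force: [0.3, 0.6, 0.2]
width: -0.3
12.65 [ 585.2 -190.9  136.3] F [0.3 0.6 0.2] w -0.3 zhead 30.12 q [ 0.52  0.72 -0.41  1.7   0.38  0.8   0.46]
33 [ 583. -184.] row [-0.8  0.   0.2] ty -3.0
36 [ 579. -176.] row [-1.7  0.   0.2] ty -6.0
40 [ 572. -166.] row [-2.9  0.   0.2] ty -10.0
44 [ 565. -156.] row [-4.1  0.   0. ] ty -14.0
48 [ 557. -147.] row [-5.3  0.  -0.2] ty -18.0
52 [ 549. -138.] row [-6.5  0.  -0.5] ty -22.0
56 [ 540. -130.] row [-7.6  0.  -0.8] ty -26.0
60 [ 531. -122.] row [-8.8  0.  -1.3] ty -30.0
64 [ 521. -116.] row [-9.9  0.  -1.8] ty -34.0
68 [ 510. -109.] row [-10.9   0.   -2.4] ty -38.0
```

View pics/wrist10.png

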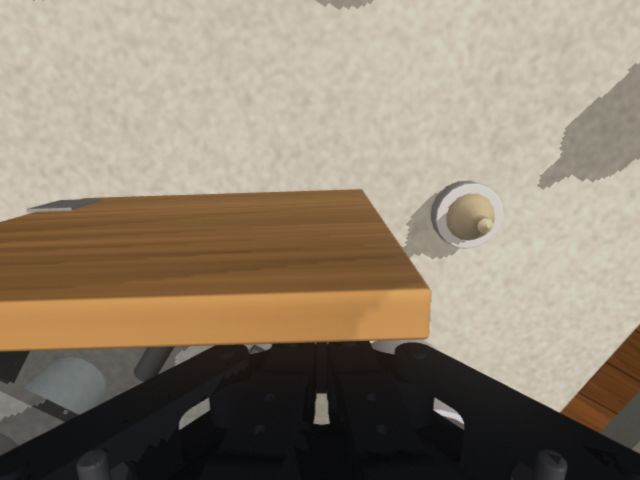

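The door is being pushed and stays square to the hand at about 30°. The ring (470,213) is clear of it. I'll continue.

```bash
python3 -m inch '[0,-0.8,0,0.2,0,-3,0, 0,-1.7,0,0.2,0,-6,0, 0,-2.9,0,0.2,0,-10,0, 0,-4.1,0,0,0,-14,0, 0,-5.3,0,-0.2,0,-18,0, 0,-6.5,0,-0.5,0,-22,0, 0,-7.6,0,-0.8,0,-26,0, 0,-8.8,0,-1.3,0,-30,0, 0,-9.9,0,-1.8,0,-34,0, 0,-10.4,0,-2.1,0,-36,0, 0,-10.9,0,-2.4,0,-38,0, 0,-10.9,0,-2.4,0,-38,0]'
python3 - <<'E'
from arc import *
st(); grab("wrist",11)
arc([70,73,76,79,81,83,84,85,86,87],172)
E
```

```text
clock: 13.9
eef_pos: [509.9, -109.9, 136.3]
tool_rot: [-1.571, 0.001, -0.384]
force: [-0.1, -0.5, -0.6]
width: 0.0
13.9 [ 509.9 -109.9  136.3] F [-0.1 -0.5 -0.6] w 0.0 zhead 68.01 q [ 0.55  0.64 -0.59  1.96  0.54  0.7   0.82]
70 [ 505. -107.] row [-0.7  0.   0.1] ty -2.1
73 [ 496. -103.] row [-1.6  0.   0.1] ty -5.1
76 [ 488. -100.] row [-2.5  0.   0.1] ty -8.1
79 [479. -97.] row [-3.4  0.   0.1] ty -11.1
81 [474. -95.] row [-4.  0.  0.] ty -13.1
83 [468. -94.] row [-4.6  0.  -0.1] ty -15.1
84 [465. -93.] row [-4.9  0.  -0.1] ty -16.1
85 [462. -92.] row [-5.2  0.  -0.2] ty -17.1
86 [459. -92.] row [-5.5  0.  -0.2] ty -18.1
87 [456. -91.] row [-5.8  0.  -0.3] ty -19.1
```

View pics/wrist11.png

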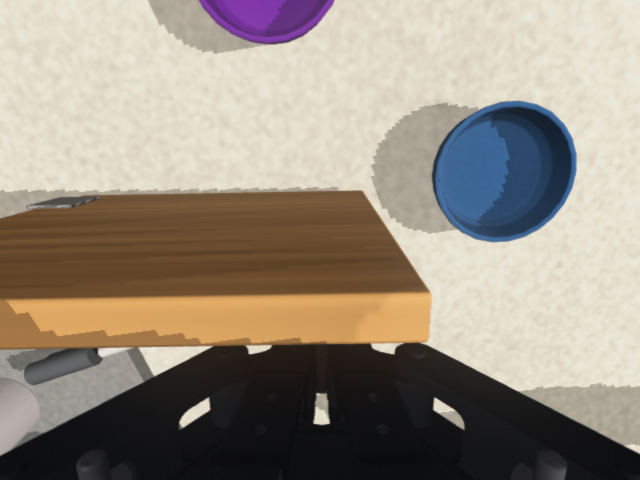

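```bash
python3 -m inch '[0,-0.7,0,0.1,0,-2.1,0, 0,-1.6,0,0.1,0,-5.1,0, 0,-2.5,0,0.1,0,-8.1,0, 0,-3.4,0,0.1,0,-11.1,0, 0,-4,0,0,0,-13.1,0, 0,-4.6,0,-0.1,0,-15.1,0, 0,-4.9,0,-0.1,0,-16.1,0, 0,-5.2,0,-0.2,0,-17.1,0, 0,-5.5,0,-0.2,0,-18.1,0, 0,-5.8,0,-0.3,0,-19.1,0, 0,-5.8,0,-0.3,0,-19.1,0, 0,-5.8,0,-0.3,0,-19.1,0]'
python3 - <<'E'
from arc import *
st(); grab("wrist",12); grab("scene",12)
E
```

```text
clock: 15.15
eef_pos: [455.6, -91.2, 136.3]
tool_rot: [-1.571, 0.0, -0.052]
force: [0.7, -0.0, -0.0]
width: -0.2
15.15 [455.6 -91.2 136.3] F [ 0.7 -0.  -0. ] w -0.2 zhead 87.01 q [ 0.6   0.6  -0.67  2.1   0.63  0.65  1.01]
```

View pics/wrist12.png

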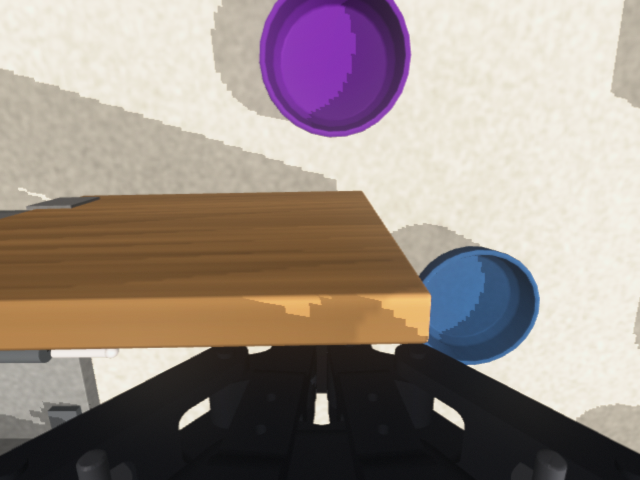

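View pics/scene12.png

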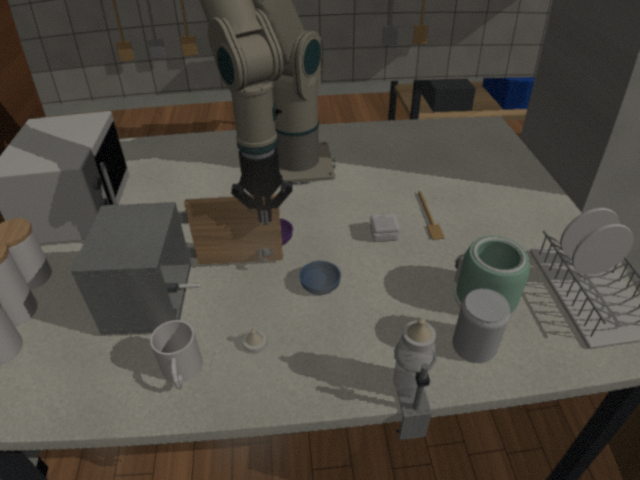

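The door is square to the hand at about 87° in world heading, and the dish is clear of it. I'll retreat from the door and go up.

```bash
python3 -m inch '[0,0.5,0,0,0,0,0, 0,1.5,0,0,0,0,0, 0,3,0,0,0,0,0, 0,4,0,0,0,0,0, 0,4.5,-4,0,0,0,0, 0,4.5,-9,0,0,0,0, 0,4.5,-14,0,0,0,0, 0,4.5,-17,0,0,0,0, 0,8,-18,2,0,0,0, 0,10,-18,4,0,0,0, 0,10,-18,4,0,0,0]'
python3 - <<'E'
from h import *
st(); grab("wrist",13); grab("scene",13); grab("top",13)
E
```

```text
clock: 16.35
eef_pos: [560.5, -52.8, 317.1]
tool_rot: [-1.567, -0.003, -0.048]
force: [-0.4, 0.4, -0.5]
width: 0.1
16.35 [560.5 -52.8 317.1] F [-0.4  0.4 -0.5] w 0.1 zhead 87.24 q [ 0.57  0.52 -0.83  1.64  0.4   1.17  1.17]
```

View pics/wrist13.png

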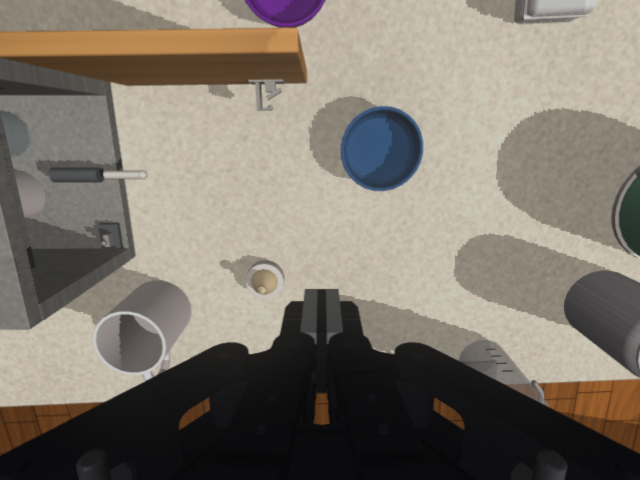

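View pics/top13.png

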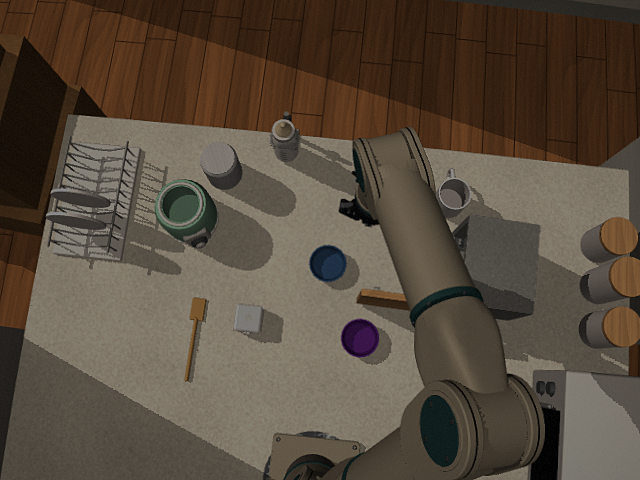

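View pics/scene13.png

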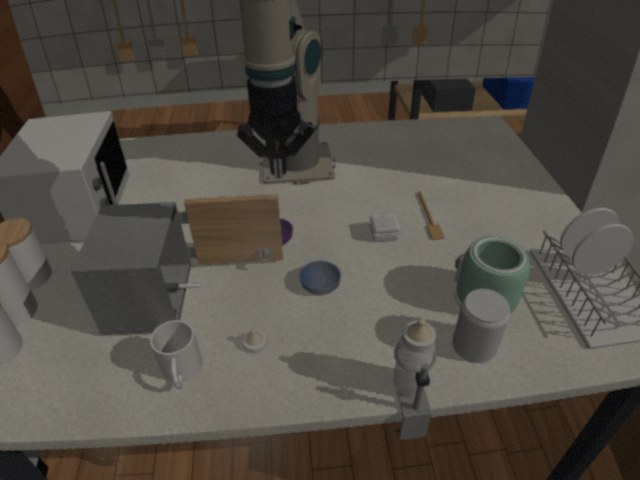

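```bash
python3 - <<'E'
from h import *
w=load("wrist",13)
a=onz(w,(120,57),188);b=onz(w,(299,52),188);print(a,b,np.degrees(np.arctan2(*(b-a)[[1,0]])))
a=onz(w,(60,32),188);b=onz(w,(296,30),188);print(np.degrees(np.arctan2(*(b-a)[[1,0]])))
p=onz(w,(382,148),28); print("dish",p,np.hypot(p[0]-428.5,p[1]+262)-248)
s0=load("scene",0)["img"].astype(int);s1=load("scene",13)["img"].astype(int)
for n,(x,y,ww,hh) in dict(ring=(238,322,34,34),mug=(145,315,62,75),purple=(282,215,16,30),case=(365,208,40,38),spoon=(412,188,36,54),tin=(452,285,60,80)).items():
    print(n,np.abs(s0[y:y+hh,x:x+ww]-s1[y:y+hh,x:x+ww]).mean().round(2))
st()
E
```

```text
[ 439.17150844 -177.88575945  188.        ] [441.73746567 -62.25737692 188.        ] 88.72873433009964
87.73418570477065
dish [513.77746897  15.68757511  28.        ] 42.48689485462285
ring 5.46
mug 5.29
purple 3.68
case 4.93
spoon 4.84
tin 4.16
16.5 [557.1 -56.7 315.8] F [-0.8 -0.4  0.7] w 0.0 zhead 87.04 q [ 0.58  0.52 -0.83  1.64  0.41  1.17  1.17]
```

```bash
python3 -m inch '[0,0,0,0,0,0,0, 0,0,0,0,0,0,0]'; python3 -c "
from cell import finish_job; print(finish_job())"
```

```text
clock: 16.7
eef_pos: [557.1, -57.3, 316.1]
tool_rot: [-1.571, 0.001, -0.053]
force: [-0.2, -0.7, 0.7]
width: 0.4
the job is handed in; nothing more can be done
None
```

The cupboard door is open to about 90°, and I handed the job in at 16.7 s on the robot clock.

- **Dish:** The blue dish stood in the door's swing, so I slid it about 145 mm along the shelf with the fingers as a cradle, without lifting it. Its rim ended about 42 mm outside the door's swing. The case was not in the way and I left it alone.
- **Latch:** I pressed the door in near its free edge with up to about 8 N. After I backed the fingers off, it stood ajar at about 20°.
- **Opening:** I pushed the door from behind with the closed fingers along an arc, then withdrew clear of it.

**Last checks:**
- Two edge lines in the wrist picture put the door at 87.7° and 88.7° in world heading. With the cupboard at about -2.65°, that is about 90 to 91° open.
- The ring, mug, purple dish, case, spoon and tin look unchanged between the first and last scene pictures. The pixel differences were small and similar for all of them, but I did not re-measure each position.
- The wrist force was about zero and the fingers touched nothing. No check failed.

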